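# Fit the stirrer shaft into its bearing frame

### The job

Take the bare steel stirrer shaft with the blue grip out of the white rack and thread it straight down through the hole in the upper plate of the metal bearing frame and on through the hole in the lower plate, until its collar rests flat on the upper plate, then let go. Lower it gently all the way instead of dropping it, and leave the red-gripped and the black-gripped probes standing in the rack.

Things in the scene. Friction and masses are not known exactly. Their poses are not given: they have to be found in the camera images.
- shaft: Loose stirrer shaft, 0.16 kg, upright: steel rod 12 mm thick; at its top a round steel collar (50 mm wide, 6 thick) and on it a round blue grip (26 mm wide, 56 tall). Origin: middle of the grip, on the axis, z up the shaft; collar's underside 34 mm and rod's foot 164 mm below it. Starts hanging by its collar in a white rack with 140 mm high top (hole 20 mm wide), origin 174 mm above the bench.
- stand: Fixed metal frame, 150 x 150 mm: base, corner columns, two level plates 10 mm thick, tops 140 and 55 mm above the bench, each with a brass-rimmed 28 mm hole at its centre, one above the other. Plugs and nuts near the upper plate's edge stand up to 5 mm high. Origin: on the holes' axis at bench level, z up, x and y along its sides. With the shaft fully home the shaft's origin is 174 mm above it.
- probe_red: Loose probe, red grip, amber rod, same shape, size and origin as the shaft; must stay in the rack. The rack is 270 x 90 mm; shaft and probes hang in its three holes in any order, in one row 80 mm apart, roughly along world x (within about 17 degrees), so fingers that close roughly along world y clear the neighbours.
- probe_black: Loose probe, black grip with a yellow line, grey rod, same shape, size and origin as the shaft; must stay in the rack.
Mind the look-alikes: they are no part of the job. What is shaped like the shaft but green is not meant.

How it is judged (in metres and radians):
On the way:
1. the shaft's foot has passed the upper plate's hole and is still above the lower plate (horizontal distance between shaft and stand below 0.025 m and z of shaft in the frame of stand between 0.219 and 0.296 m), for 0.05 s.
At the end, for the whole second after the job is handed in: The blue-gripped shaft stands at rest through both holes of the frame with its collar on the upper plate: origin 168 to 180 mm above the frame's origin, within 15 mm of the holes' axis, leaning less than 0.17 rad. Both probes are still in the rack, within 30 mm of where they started (horizontal distance between shaft and stand below 0.015 m and z of shaft in the frame of stand between 0.168 and 0.18 m and angle between shaft's own z axis and vertical below 0.17 rad and linear speed of shaft below 0.02 m/s and distance of each of probe_red, probe_black from where it was at the start of the episode below 0.03 m); the robot touches nothing.
It fails at once if the shaft is dropped: it moves faster than 0.6 m/s while it is in the frame (linear speed of shaft above 0.6 m/s and horizontal distance between shaft and stand below 0.03 m and z of shaft in the frame of stand below 0.3 m).
It fails at once if the red-gripped probe is moved by more than 30 mm (distance of probe_red from where it was at the start of the episode above 0.03 m).
It fails at once if the black-gripped probe is moved by more than 30 mm (distance of probe_black from where it was at the start of the episode above 0.03 m).
It also fails if it takes over 43 s, if anything falls off the work surface, if the arm or the gripper's body presses on something with over 40 N, if the wrist force passes 120 N, or if a joint passes its speed limit or range.

### The arm

A 6-joint arm with a two-finger parallel gripper is mounted at the origin on the work surface. World frame = base frame: x ahead of the robot, y to its left, z up, the work surface at z = 0. Lengths are in mm, angles in rad, forces in N, time in s.
With the tool pointing down it reaches from about 275 to 825 mm from the base axis. Payload 4.9 kg.
Tool frame: the origin (TCP) lies at the very end of the fingers, on their centre line; the grasp point (between the pads) lies 19 mm behind it; z points along the fingers, y is the line along which they close (so a half turn about z gives the same grasp; the last joint's range is limited). The gripper opens to 85 mm and grips with 20 to 120 N. Pads are 22 mm wide; open, the fingers measure 114 mm over their backs; the gripper's body (76 mm by 85 mm) begins 54 mm behind the grasp point. The pads swing forward as they close: fully open they stand 13 mm farther back than shut.
Start: joints at [1.211, 0.326, -0.193, 1.052, 0, 1.437], TCP at [123.13, 536.057, 231.281] pointing down, gripper open.
Joint ranges: [-2.65, 2.65], [-0.97, 1.79], [-1.3, 1.35], [-1.93, 2.1], [-1.47, 1.37], [-3.14, 3.14]. Speed limits (rad/s): [2.57, 2.57, 3.14, 3.14, 3.14, 3.14].

### API

Orientations are given as [roll, pitch, yaw] about the fixed x, y, z axes, in that order (R = Rz(yaw) Ry(pitch) Rx(roll)).
In Python, from bench import bot, solve_ik, imaging gives the robot as it stands. Calls block until the motion is done:
- bot.move_ptp(position, orientation): joint-space move of the TCP to a pose.
- bot.movel(position, rot=None, max_speed=150, threshold=None): straight line of the TCP; rot=None keeps the orientation; max_speed is the mean speed in mm/s. With threshold (N) it stops when the force on the tool has changed by that much, and returns True; else False.
- bot.move_j(angles): joint-space move.
- bot.grip(opening, effort=None): opening from 0.0 (shut) to 1.0 (fully open); effort is the grip in N (None keeps the last); returns when the fingers have stopped.
- bot.dwell(seconds).
- solve_ik(position, orientation): joint angles nearest the present ones, or None.
- bot.get_state(): the state.
- imaging.capture(name): name is "scene" or "top" or "wrist"; returns the picture (400x640x3 uint8, blue, green, red); there is no depth.
- imaging.camera_model(name): a dict with "K" (3x3 intrinsics, pixels), "k1" (the pictures are not rectified: a ray, as slopes to the right and down, at radius r is drawn at 1 + k1 r^2 times it, then the intrinsics apply), "position" and "rotation" of the camera in the world. Camera axes: x right, y up, looking along -z (the intrinsics and any distortion apply to the point x, -y, -z); pixel columns grow to the right and rows downward; lengths in mm; the calibration is good to about 2 mm. A picture is of the moment at which its call begins: read the wrist's pose just before it. camera_model takes no time and is no camera call; for the wrist camera it gives the pose at the moment of the call.
A pose or a line that the arm cannot do raises bot.IKError and nothing moves.
- bot.sign_off(): hands the job in; it is judged then, once.
The state is a dict: "t": time; "qpos": joint angles; "joint_velocities": joint speeds; "effort": joint torques, N m; "tcp_pos": TCP position; "orientation": TCP orientation; "contact_force": force on the tool from outside, world axes, zero at the start; "wrist_torque": the same for the moment, N m; "opening": opening from 0.0 (shut) to 1.0 (fully open); "gripper_force": force on a finger pad.
Only numpy, scipy, OpenCV 4.12 (cv2) and the standard library are available. Lean on these libraries where they do the work, as an engineer would, in place of code of your own. Each camera call takes 0.05 s, during which the arm holds its last target. There are 200 camera calls.

## Working session

There is one attempt and no reset: what is moved stays moved. The work goes in short steps, each a Python script; the robot and the scene stay as the last script left them, time stands still between calls to the robot, and variables do not carry over. Pictures are saved under pics/ and viewed, at most 10 in all, crops included, and the job is handed in when it is done.

```bash
mkdir -p pics
cat > h.py <<'E'
import numpy as np, cv2
from bench import bot, solve_ik, imaging
def ray(m,px):
    K=np.array(m["K"],float); d=cv2.undistortPoints(np.array([[px]],float),K,np.array([m["k1"],0,0,0.]))[0,0]
    # model: drawn at 1+k1 r^2
    v=np.array(m["rotation"])@np.array([d[0],-d[1],-1.]); return np.array(m["position"],float),v
def onplane(m,px,z):
    o,v=ray(m,px); return o+v*(z-o[2])/v[2]
def project(m,P):
    c=np.array(m["rotation"]).T@(np.array(P,float)-np.array(m["position"])); x,y=c[0]/-c[2],-c[1]/-c[2]
    s=1+m["k1"]*(x*x+y*y); K=np.array(m["K"]); return K[0,0]*x*s+K[0,2],K[1,1]*y*s+K[1,2]
E
python3 - <<'E'
from h import *
for n in("scene","top"):
    cv2.imwrite(f"pics/{n}0.png",imaging.capture(n)); m=imaging.camera_model(n); print(n,m)
print(bot.get_state())
E
```

```text
scene {'K': array([[486.95031009,   0.        , 324.7830413 ],
       [  0.        , 486.95031009, 201.88546286],
       [  0.        ,   0.        ,   1.        ]]), 'k1': -0.1459334265308389, 'position': array([1354.10630671,  343.48545459,  713.11702554]), 'rotation': array([ 0.95211416, -0.00963795,  2.02798223])}
top {'K': array([[401.29427433,   0.        , 321.98349489],
       [  0.        , 401.29427433, 191.490932  ],
       [  0.        ,   0.        ,   1.        ]]), 'k1': -0.023040237256869673, 'position': array([ 5.54163236e+02, -5.69416335e-01,  1.04651533e+03]), 'rotation': array([ 0.05974808, -0.01461218, -1.56333415])}
{'t': 0.1, 'qpos': array([ 1.21080583e+00,  3.26878404e-01, -1.93477563e-01,  1.05200496e+00,
       -4.47553497e-07,  1.43657756e+00]), 'joint_velocities': array([ 0.00063006, -0.00129373,  0.00139477, -0.000457  ,  0.00077663,
       -0.00090906]), 'effort': array([ 1.05993171e-03, -4.44241583e+01,  2.63038123e+01,  7.88895559e-03,
       -8.68372740e-05,  1.22999126e-05]), 'tcp_pos': array([122.93639207, 535.55099369, 230.57783463]), 'orientation': array([-3.14004206e+00, -2.08925432e-04,  2.91582076e+00]), 'contact_force': array([ 0.56018916, -0.2423512 ,  0.0233239 ]), 'wrist_torque': array([-0.01973765,  0.00305359, -0.04434334]), 'gripper_force': 0.0, 'opening': 0.9960905181320681}
```

```bash
sed -i 's/^def ray/from scipy.spatial.transform import Rotation as Rn\ndef rot(m): return Rn.from_euler("xyz",m["rotation"]).as_matrix()\ndef ray/; s/np.array(m\["rotation"\])/rot(m)/g; /# model/d' h.py; cat h.py|head -12; python3 -c "
from h import *
print(onplane(imaging.camera_model('top'),(322,191),0),project(imaging.camera_model('scene'),(500,0,100)))"
```

```text
import numpy as np, cv2
from bench import bot, solve_ik, imaging
from scipy.spatial.transform import Rotation as Rn
def rot(m): return Rn.from_euler("xyz",m["rotation"]).as_matrix()
def ray(m,px):
    K=np.array(m["K"],float); d=cv2.undistortPoints(np.array([[px]],float),K,np.array([m["k1"],0,0,0.]))[0,0]
    v=rot(m)@np.array([d[0],-d[1],-1.]); return np.array(m["position"],float),v
def onplane(m,px,z):
    o,v=ray(m,px); return o+v*(z-o[2])/v[2]
def project(m,P):
    c=rot(m).T@(np.array(P,float)-np.array(m["position"])); x,y=c[0]/-c[2],-c[1]/-c[2]
    s=1+m["k1"]*(x*x+y*y); K=np.array(m["K"]); return K[0,0]*x*s+K[0,2],K[1,1]*y*s+K[1,2]
[618.16949667 -15.4283035    0.        ] (np.float64(352.51622392175125), np.float64(187.59052848272614))
```

View pics/scene0.png

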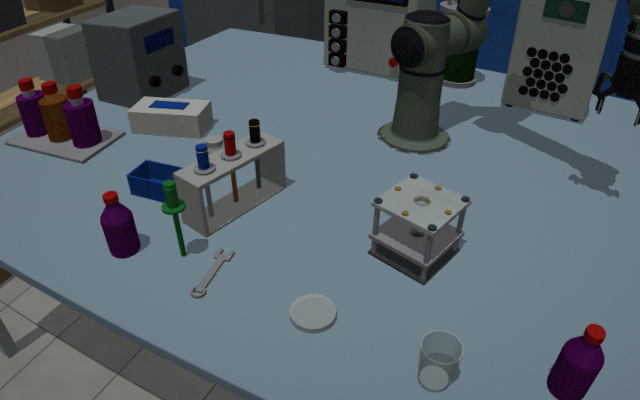

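View pics/top0.png

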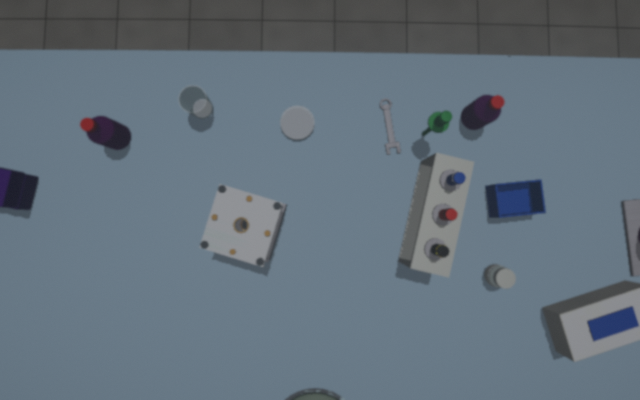

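The top view shows the frame with its hole at about (242,225) and corner plugs at (221,188), (277,205), (260,261) and (204,244). Candidates with the shaft's shape:
- blue grip, rack's upper end: (456,178) top, (202,155) scene
- red: (449,214)
- black: (441,250)
- green: (442,118), standing outside the rack

The blue one fits, because it hangs in the rack with a blue grip and a bare steel rod. Next I'll confirm it in a crop and measure.

Run:
```python
from h import *
T=cv2.imread("pics/top0.png");S=cv2.imread("pics/scene0.png")
mt,ms=imaging.camera_model("top"),imaging.camera_model("scene")
def blob(img,lo,hi,box):
    x0,y0,x1,y1=box; h=cv2.cvtColor(img[y0:y1,x0:x1],cv2.COLOR_BGR2HSV); m=cv2.inRange(h,lo,hi)
    n,l,s,c=cv2.connectedComponentsWithStats(m); i=1+np.argmax(s[1:,4]); return c[i]+[x0,y0],s[i]+[x0,y0,0,0,0]
def tri(a,b):
    (o1,v1),(o2,v2)=ray(mt,a),ray(ms,b); v1/=np.linalg.norm(v1);v2/=np.linalg.norm(v2)
    t=np.linalg.lstsq(np.c_[v1,-v2],o2-o1,rcond=None)[0]; p,q=o1+t[0]*v1,o2+t[1]*v2; return (p+q)/2,np.linalg.norm(p-q)
B=((105,130,50),(128,255,255))
ct,st=blob(T,*B,(440,165,475,192)); cs,ss=blob(S,*B,(190,138,216,172)); print("blue",ct,st,cs,ss,tri(ct,cs),onplane(mt,ct,190),onplane(ms,cs,174))
R=((0,150,60),(8,255,255))
rt,_=blob(T,*R,(430,200,470,228)); rs,_=blob(S,*R,(218,125,244,160)); print("red",rt,rs,tri(rt,rs),onplane(mt,rt,190),onplane(ms,rs,174))
# frame plugs (dark) in top
g=cv2.cvtColor(T,cv2.COLOR_BGR2GRAY); P=[]
for x,y in((221,188),(277,205),(260,261),(204,244)):
    w=g[y-5:y+6,x-5:x+6]; m=cv2.moments((w<95).astype(np.uint8),True); P.append(onplane(mt,(m['m10']/m['m00']+x-5,m['m01']/m['m00']+y-5),144))
P=np.array(P);print(P,P.mean(0)); print([np.linalg.norm(P[i]-P[(i+1)%4]) for i in range(4)]); print(onplane(mt,(242,225),140))
# scene plugs
Q=np.array([onplane(ms,p,144) for p in((414,177),(463,204),(432,228),(378,202))]);print(Q,Q.mean(0))
c=cv2.hconcat([cv2.resize(S[125:235,165:295],None,fx=3,fy=3,interpolation=2),cv2.resize(S[165:275,360:480],None,fx=3,fy=3,interpolation=2)]);cv2.imwrite("pics/c1.png",c)
```

```text
blue [458.65060241 177.65060241] [454 173  10  10  83] [202.53846154 160.47337278] [197 152  12  18 169] (array([ 638.10149621, -313.03565191,  162.03840006]), np.float64(9.918278408265765)) [ 637.89826513 -307.63501304  190.        ] [ 653.45580047 -292.91597305  174.        ]
red [450.72727273 213.84848485] [229.03636364 147.1       ] (array([ 558.1648555 , -296.09078843,  160.01074493]), np.float64(7.4458741083669056)) [ 559.72316442 -289.44634188  190.        ] [ 578.08259765 -275.69331781  174.        ]
[[613.11120331 212.43275774 144.        ]
 [575.49233005  86.71573651 144.        ]
 [448.88748606 122.4846667  144.        ]
 [488.13451014 249.06189142 144.        ]] [531.40638239 167.67376309 144.        ]
[np.float64(131.22480349164135), np.float64(131.56064338825215), np.float64(132.5221593413131), np.float64(130.23389447681126)]
[531.53708225 165.83297596 140.        ]
[[461.32463643 128.24626948 144.        ]
 [513.2974011  249.75382557 144.        ]
 [618.75647364 214.16153193 144.        ]
 [585.89614272  91.59478434 144.        ]] [544.81866347 170.93910283 144.        ]
```

View pics/c1.png

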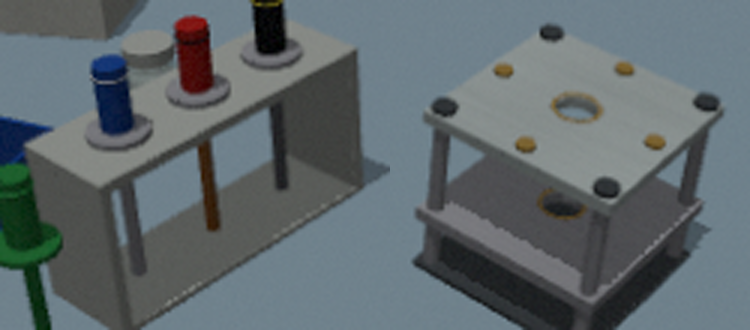

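The crop confirms the target: blue grip, bare grey steel rod, in the rack's near hole, with amber and dark rods on its neighbours and the green one standing outside. Scene and top disagree by about 13 mm, so I'll check from near with the wrist camera.

Run:
```python
from h import *
yaw=None
for y in (2.92,2.92-np.pi):
    q=solve_ik([638,-308,300],[np.pi,0,y]); q2=solve_ik([531,167,326],[np.pi,0,y]); print(y,q,q2)
    if yaw is None and q is not None and q2 is not None and abs(q[5])<2.6 and abs(q2[5])<2.6: yaw=y
print("yaw",yaw)
for n,p in(("s",[531,167,300]),("b",[638,-308,320])):
    bot.move_ptp(p,[np.pi,0,yaw]); bot.dwell(.3)
    m=imaging.camera_model("wrist"); cv2.imwrite(f"pics/w{n}.png",imaging.capture("wrist")); np.save(f"w{n}.npy",m,allow_pickle=True)
    st=bot.get_state(); print(st['t'],st['tcp_pos'],m["position"],m["rotation"])
a=cv2.vconcat([cv2.imread("pics/ws.png"),cv2.imread("pics/wb.png")]); cv2.imwrite("pics/w2.png",cv2.resize(a,(480,600),interpolation=cv2.INTER_AREA))
```

```text
2.92 [-0.55383549  0.62411342  0.45478539  1.40146829  0.         -0.33224283] [0.17209693 0.29659652 0.00714317 1.28134297 0.         0.39368959]
-0.2215926535897932 [-0.55383549  0.62411342  0.45478539  1.40146829  0.          2.80934982] [ 0.17209693  0.29659652  0.00714317  1.28134297  0.         -2.74790307]
yaw 2.92
2.45 [530.85551976 167.38228792 299.96913869] [457.79465412 183.14482681 442.67787232] [-2.91762908e-01 -3.23928023e-04  1.35034145e+00]
4.575 [ 638.21455779 -307.38802708  320.15265387] [ 565.21808337 -291.56711112  462.90548232] [-2.92049808e-01 -2.85082571e-04  1.35054222e+00]
```

View pics/w2.png

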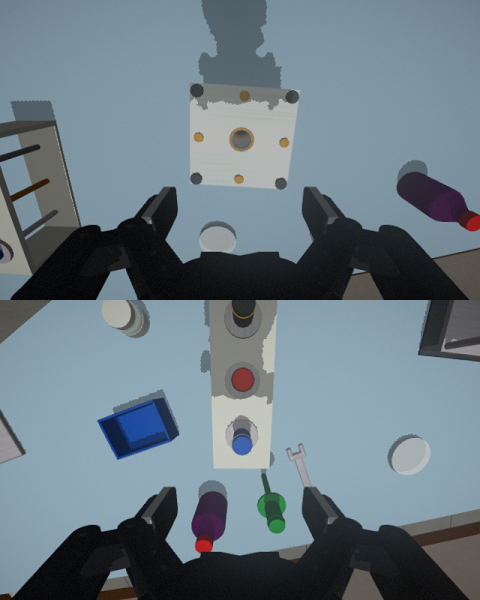

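The frame view shows the hole at about (321,185) in full-resolution pixels. The rack view shows the blue cap at about (323,193), with red next to it at (323,106). I'll measure both.

Run:
```python
from h import *
mt=imaging.camera_model("top")
ms=np.load("ws.npy",allow_pickle=True).item(); mb=np.load("wb.npy",allow_pickle=True).item()
S=cv2.imread("pics/ws.png");B=cv2.imread("pics/wb.png")
g=cv2.cvtColor(S,cv2.COLOR_BGR2GRAY);P=[]
for x,y in((262,120),(389,129),(374,244),(261,238)):
    w=g[y-13:y+14,x-13:x+14]; n,l,s,c=cv2.connectedComponentsWithStats((w<80).astype(np.uint8)); i=1+np.argmax(s[1:,4]); p=c[i]+[x-13,y-13]; P.append(onplane(ms,p,144)); print(p,s[i])
P=np.array(P);print(P.round(1),"centre",P.mean(0),[round(np.linalg.norm(P[i]-P[(i+1)%4]),1) for i in range(4)])
h=cv2.cvtColor(S,cv2.COLOR_BGR2HSV)[160:212,295:347]
m=cv2.inRange(h,(12,90,60),(30,255,255)); pts=cv2.findNonZero(m); e=cv2.fitEllipse(cv2.convexHull(pts)); print("brass",e,onplane(ms,np.array(e[0])+[295,160],140))
print("top brass check plugs vs top-cam centre 531.4,167.7")
h=cv2.cvtColor(B,cv2.COLOR_BGR2HSV)[150:220,290:360]
m=cv2.inRange(h,(100,110,50),(130,255,255)); n,l,s,c=cv2.connectedComponentsWithStats(m); i=1+np.argmax(s[1:,4]); print("blob",c[i]+[290,150],s[i])
v=h[...,2].copy();v[l!=i]=0
t,_=cv2.threshold(v[l==i],0,255,cv2.THRESH_OTSU); mm=(v>t).astype(np.uint8); mm=cv2.morphologyEx(mm,cv2.MORPH_OPEN,np.ones((3,3),np.uint8)); n,l2,s2,c2=cv2.connectedComponentsWithStats(mm); j=1+np.argmax(s2[1:,4]); e=cv2.fitEllipse(cv2.convexHull(cv2.findNonZero((l2==j).astype(np.uint8))))
print("cap",t,e,s2[j],onplane(mb,np.array(e[0])+[290,150],202), "expected dia px",26*mb["K"][0,0]/(mb["position"][2]-202))
cv2.imwrite("pics/wb_c.png",cv2.resize(B[140:225,275:370],None,fx=6,fy=6,interpolation=2))
print([project(mb,(x,y,z)) for x,y,z in((638,-308,202),(638,-308,146))])
```

```text
[262.06772908 120.27091633] [  5   5  17  18 251]
[389.03652968 128.49771689] [  5   4  17  17 219]
[374.57657658 244.45045045] [  6   7  15  14 111]
[260.97126437 237.83333333] [  6   6  15  15 174]
[[450.6 125.7 144. ]
 [486.6 249.5 144. ]
 [611.  213.8 144. ]
 [574.6  89.1 144. ]] centre [530.71160206 169.53050536 144.        ] [np.float64(129.0), np.float64(129.4), np.float64(129.9), np.float64(129.2)]
brass ((26.62713050842285, 25.729551315307617), (31.1838436126709, 31.92734718322754), 84.01441192626953) [531.15663692 169.41190316 140.        ]
top brass check plugs vs top-cam centre 531.4,167.7
blob [322.36062378 193.58089669] [ 20  32  26  25 513]
cap 150.0 ((32.4888801574707, 44.218467712402344), (23.7935791015625, 24.81342887878418), 86.51885986328125) [ 21  33  24  24 468] [ 636.78228556 -304.4103998   202.        ] expected dia px 28.508463113119795
[(np.float64(319.06961140928126), np.float64(196.2225446705824)), (np.float64(319.09195530930276), np.float64(182.66852290160458))]
```

View pics/wb_c.png

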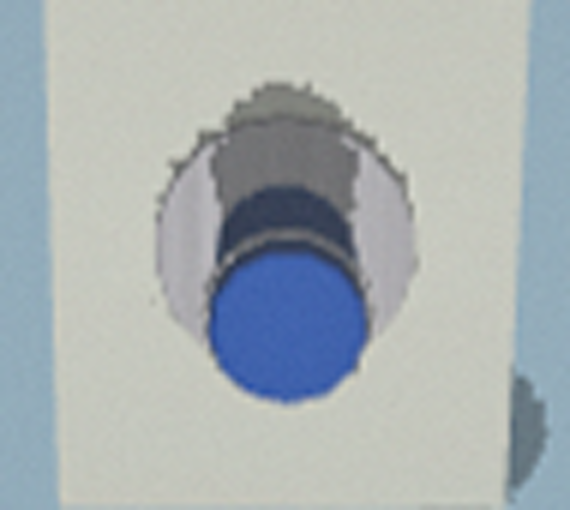

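The cap centre is confirmed at pixel (323,194), which puts the shaft at (637,-304.5). The hole axis is at (531,169.5) by both rim and plugs, within 2 mm of the top view. The collar is concentric, so the shaft is upright. Now grasp and lift.

Run:
```python
from h import *
x,y=637,-304.5; o=[np.pi,0,2.92]
bot.movel([x,y,230],o); print(bot.movel([x,y,160],max_speed=80,threshold=8))
bot.grip(0.0,60); s=bot.get_state(); print(s['t'],s['tcp_pos'],s['opening'],s['gripper_force'],s['contact_force'])
if s['gripper_force']>10:
    bot.movel([x,y,180],max_speed=40); bot.movel([x,y,330],max_speed=120)
    s=bot.get_state(); print(s['t'],s['tcp_pos'],s['opening'],s['gripper_force'],s['contact_force'])
    bot.movel([531,169.5,330],max_speed=180); bot.dwell(.3)
s=bot.get_state(); print(s['t'],s['tcp_pos'],s['gripper_force'],s['contact_force'],s['wrist_torque'])
A=imaging.capture("scene");W=imaging.capture("wrist");cv2.imwrite("pics/s1.png",A);cv2.imwrite("pics/w1.png",W)
c=cv2.resize(A[60:285,330:530],(534,600),interpolation=2); cv2.imwrite("pics/s1c.png",c)
ms=imaging.camera_model("scene")
print("foot,origin pred",[project(ms,(531,169.5,z)) for z in(185,315,349)])
```

```text
False
6.9333 [ 637.17817105 -304.3906174   160.31535865] 0.29321949039165857 58.91624987125397 [0.18199593 0.88809253 2.57254783]
8.9833 [ 636.72809686 -304.33094455  329.03920491] 0.2900122836287641 58.87955725193024 [ 0.07899375  0.55558772 -2.85897626]
12.1333 [531.04509779 169.34905166 329.9971067 ] 58.88341426849365 [ 0.66813461 -0.48271272 -2.47539138] [-0.05011244  0.04029905 -0.05760326]
foot,origin pred [(np.float64(425.41055503383967), np.float64(181.4478401121494)), (np.float64(434.01399741962234), np.float64(122.96014457332056)), (np.float64(436.39786046183167), np.float64(106.19169233760951))]
```

View pics/s1c.png

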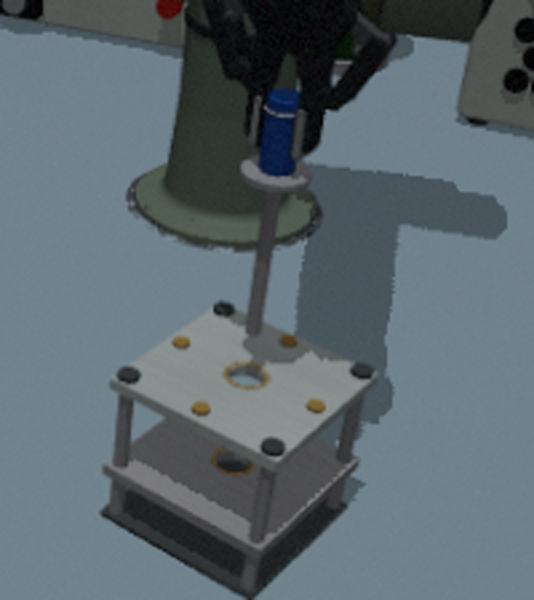

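View pics/w1.png

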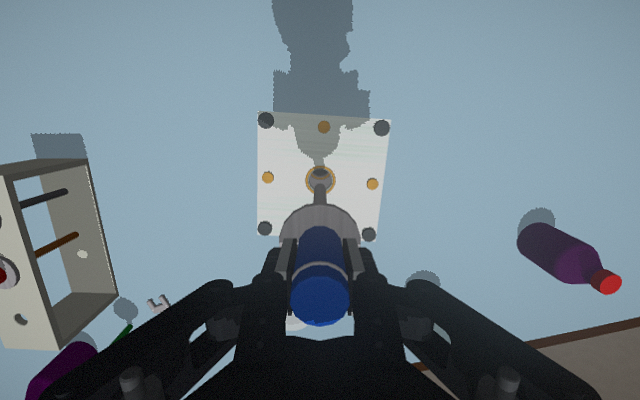

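The shaft hangs upright in the grip, and the scene view has its foot at (425,185) over the hole at (422,200), matching the prediction laterally. One check of foot against hole in the wrist view, then I'll lower.

Run:
```python
from h import *
m=imaging.camera_model("wrist"); print("foot pred",[np.round(project(m,(531+dx,169.5+dy,185)),1) for dx,dy in((0,0),(6,0),(-6,0),(0,6),(0,-6))],"hole pred",np.round(project(m,(531,169.5,140)),1))
W=cv2.imread("pics/w1.png")[150:215,280:365]; cv2.imwrite("pics/w1c.png",cv2.resize(W,None,fx=6,fy=6,interpolation=2))
```

```text
foot pred [array([319.9, 189.2]), array([321.2, 194.6]), array([318.7, 183.7]), array([325.6, 188. ]), array([314.3, 190.4])] hole pred [319.8 179.7]
```

View pics/w1c.png

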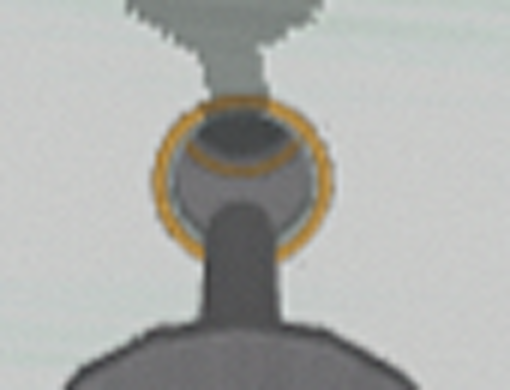

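The foot's far edge is at row 183.3 against 183.7 predicted, column 320, and the hole centre is at (320.5,180). Alignment is within about 1 mm, so I'll lower it, pause between the plates, and then seat it.

Run:
```python
from h import *
def rep(k):
    s=bot.get_state(); print(k,round(s['t'],2),s['tcp_pos'].round(1),s['contact_force'].round(1),round(s['gripper_force'],1))
X,Y=531.3,169.6
hit=bot.movel([X,Y,245],max_speed=60,threshold=6); rep(hit)
if not hit:
    bot.dwell(.2); hit=bot.movel([X,Y,172],max_speed=50,threshold=6); rep(hit)
    if not hit:
        hit=bot.movel([X,Y,156],max_speed=12,threshold=5); rep(hit)
cv2.imwrite("pics/s2.png",cv2.resize(imaging.capture("scene")[110:285,350:500],None,fx=3.4,fy=3.4,interpolation=2))
```

```text
False 13.8 [531.6 169.6 245.4] [ 0.2  0.2 -1.2] 58.9
False 15.61 [531.6 169.7 172.4] [-0.5 -0.8 -1.1] 58.9
True 16.54 [531.2 169.6 160.3] [-0.4  1.   5.2] 59.6
```

View pics/s2.png

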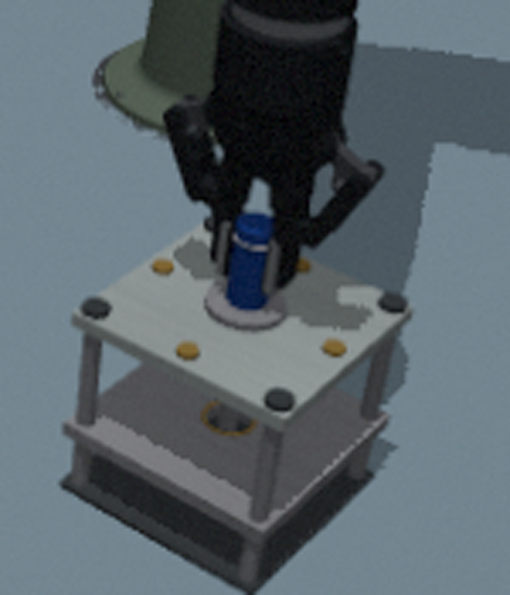

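The collar is seated on the upper plate at TCP z 160.3, exactly the expected height, and the rod passes through the lower hole at crop pixel (230,415). Now release, retreat straight up and check.

Run:
```python
from h import *
bot.grip(0.6); bot.dwell(.2)
bot.movel([531.3,169.6,300],max_speed=80); bot.dwell(.3)
s=bot.get_state(); print(s['t'],s['tcp_pos'],s['contact_force'],s['opening'])
m=imaging.camera_model("wrist"); print("pred cap",project(m,(531,169.5,202)))
W=imaging.capture("wrist");S=imaging.capture("scene")
cv2.imwrite("pics/e.png",cv2.hconcat([cv2.resize(W,None,fx=.6,fy=.6,interpolation=cv2.INTER_AREA),S[80:320,150:550]]))
```

```text
19.375 [531.23577837 169.59308435 299.88412782] [-0.49758808 -0.8570486  -0.22384029] 0.6038117317609822
pred cap (np.float64(319.9623056820163), np.float64(202.74687672676143))
```

View pics/e.png

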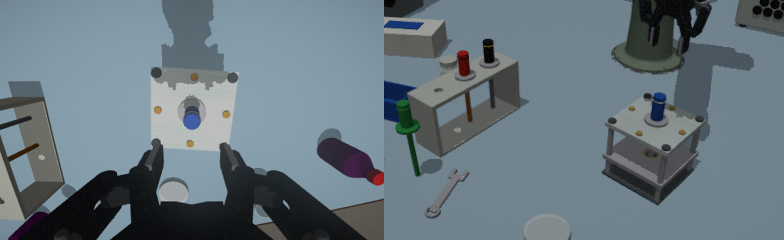

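The shaft stands upright in the frame with its cap at about (320,202) full resolution, as predicted. The red and black probes are still in the rack and the gripper is clear.

```bash
python3 -c "
from bench import bot
print(bot.sign_off())"
```

```text
the job is handed in; nothing more can be done
None
```

The blue-gripped shaft is through both holes with its collar seated on the upper plate, both probes are still in the rack, and the job is handed in at about 19.5 s (sign-off gave no verdict).

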